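# Hold the front slat of the bread stand for screwing

### The arm

A 6-joint arm with a two-finger parallel gripper is mounted at the origin on the work surface. World frame = base frame: x ahead of the robot, y to its left, z up, the work surface at z = 0. Lengths are in m, angles in rad, forces in N, time in s.
With the tool pointing down it reaches from about 0.3 to 0.825 m from the base axis. Payload 5.4 kg.
Tool frame: the origin (TCP) lies between the finger pads; the fingertips stand 25 mm ahead of it and the grasp point (between the pads) lies 6 mm ahead of it; z points along the fingers, y is the line along which they close (so a half turn about z gives the same grasp; the last joint's range is limited). The gripper opens to 92 mm and grips with 3 to 60 N. Pads are 20 mm wide; open, the fingers measure 128 mm over their backs; the gripper's body (75 mm by 189 mm) begins 69 mm behind the grasp point.
Start: joints at [1.035, 0.158, 1.597, -0, 1.386, -0.21], TCP at [0.184, 0.545, 0.24] pointing down, gripper open.
Joint ranges: [-2.91, 2.91], [-0.94, 2.29], [0.18, 2.7], [-1.29, 4.43], [0.17, 2.64], [-3, 3]. Speed limits (rad/s): [2.57, 2.57, 3.14, 3.14, 3.14, 3.14].

### API

Orientations are given as a unit quaternion [w, x, y, z].
In Python, from plant import observe, get_image, close_job, boxes_of gives the robot as it stands.
- The arm moves only by the tool drive_tool, never from a script. Its argument "plan" is a list of rows, each an object of numbers: "dx", "dy", "dz": the shift along the world's x, y, z normalised to -1 to 1, where 1 is 0.3 m; "wx", "wy", "wz": the turn, a rotation vector about the world's x, y, z normalised to -1 to 1, where 1 is 60 degrees; "claw": the opening, from -1 (shut) to 1 (fully open). In form: [{"dx": .., "dy": .., "dz": .., "wx": .., "wy": .., "wz": .., "claw": ..}, ...]. A call has exactly 8 rows; each row is the pose to reach, as a shift and turn from the pose commanded when the call began; what a row does not reach only later rows make up. A row lasts 1/10 s, in which the tool goes at most 50 mm and 8.59 degrees, less where a joint would pass 70% of its speed; a pose out of reach is approached as far as the arm can. A call with a number of a shift or a turn outside -1 to 1 is refused whole. A call with a gripper value outside its range is refused whole. The fingers move at their own pace and stop on an object; "newtons" is the grip in N (left out, the last holds). Time passes only in rows, so rows that repeat a pose let the fingers close, or fill a call up. It gives the time, the measured TCP pose, the force, the opening and the grip force at its end, in the units of the state.
- observe(): the state, without advancing time (a new reading comes with each control period).
- get_image(name): name is "scene" or "top"; returns a dict with "color" (384x512x3 uint8, red, green, blue), "K" (3x3 intrinsics, pixels), "R" (3x3) and "t" (3): a world point X has camera coordinates R X + t. Camera axes: x right, y down, z forward; pixel columns grow to the right and rows downward; lengths in m; the calibration is good to about 2 mm. A picture is of the moment at which its call begins. There is no depth.
- close_job(): hands the job in; it is judged then, once.
Trained networks look in the newest picture that a camera, given by its name, has taken for a name from the list of things; names that differ only in an ending like _2 or _b are one class to them, and where a whole thing is asked for, a point or a joint stands for the part that bears it (a point fixed in the world has none). Each returns a list of dicts, best first, with "p" (0 to 1); they miss things now and then, are a little off and sometimes report something else, mostly with a low value. They report only what shows in the picture. A call takes as long as a camera call.
- boxes_of(camera, thing): "xyz" ([x, y, z] in m, in world coordinates, good to about 4 mm: the middle of the surface that is visible of it).
The state is a dict: "clock": time; "joint_pos": joint angles; "joint_velocities": joint speeds; "tau": joint torques, N m; "tcp_pos": TCP position; "eef_rot": TCP orientation; "wrist_force": force on the tool from outside, world axes, zero at the start; "torque": the same for the moment, N m; "grip_width": finger opening in m; "finger_force": force on a finger pad.
Only numpy, scipy, OpenCV 4.12 (cv2) and the standard library are available. Lean on these libraries where they do the work, as an engineer would, in place of code of your own. Each camera call takes 0.05 s, during which the arm holds its last target. There are 200 camera calls.

### The job

Stand the long slat with the price-ticket strip on the narrow ledge at the front of the bread stand, lower edge down on the ledge, strip facing out and its ends flush with the stand's sides, and press it flat against both front posts with a steady push of about 12 N, so that a colleague can screw it on from inside. Finish while still holding it pressed like that: do not let go or back off at the end. Leave the other things on the counter and in the stand where they are.

Things in the scene. Friction and masses are not known exactly. Their poses are not given: they have to be found in the camera images.
- slat_mid (a point): the slat to fit: bare pine, 300 mm long (its y), 18 thick (its x), 56 high (its z), about 0.16 kg, a thin grey price-ticket strip along its front face (its -x side). It starts standing on its long edge on the counter, strip towards the robot. This point is its centre, 28 mm above its lower edge. When fitted its axes are parallel to the stand's
- slat_front (a point): centre of the slat's front face, the one with the ticket strip: 9 mm from slat_mid along the slat's -x
- slat: the same slat; origin at the middle of its lower edge, 28 mm below slat_mid
- stand: open wooden bread stand screwed to the counter: base board 270 deep x 300 wide mm on runners, top 45 mm above the counter; four 24 mm square corner posts rising 124 mm above it, slats at sides and back, front (-x, towards the robot) still open. Origin: counter height, midway between the front posts, in the plane of their front faces; x into the stand, y along its front, z up
- ledge (a point): middle of the narrow ledge: the base board sticks out 26 mm in front of the front posts. In the stand's frame the ledge spans x -26 to 0, y -150 to 150 mm, top at z = 45 mm. Behind the slat's place the inside is clear for 100 mm back and 108 mm to either side of the middle
- seat (a point): where slat_mid has to be when the slat is fitted: x = -9, y = 0, z = 73 mm in the stand's frame, turned like the stand
- posts: the pair of front posts taken together (fixed parts of the stand, rigid; same origin and axes as the stand)
- post_left: front post at the stand's +y end, 24 x 24 mm, centred 120 mm from the middle; origin at counter height in the middle of its front face
- post_right: front post at the stand's -y end, 24 x 24 mm, centred 120 mm from the middle; origin at counter height in the middle of its front face
- short_slat: spare short side slat of the same bare wood, no strip, 56 x 180 x 18 mm, lying flat; origin at the centre of its underside
- paper_cup: empty paper cup, 80 mm wide at the rim, 95 mm tall; origin at the centre of its underside
- milk_jug: small steel milk jug with a side handle, 84 mm wide, 90 mm tall; origin at the centre of its underside
- screwdriver: colleague's screwdriver with a black handle, 190 mm long, about 30 mm thick, lying on the counter in front of the stand
- screw_box: open cardboard box of screws, 75 x 95 x 35 mm, standing on the stand's base board towards the back; origin at the centre of its underside
- tape: tape measure, 62 x 36 x 58 mm tall, on the counter near the robot; origin at the centre of its underside

How it is judged:
By the outcome, as a careful person would: the job done as asked, in the order asked, and still so for the second after the job is handed in, while the arm keeps its last pose, push and grip.
It also fails if it takes over 64 s, if anything falls off the work surface, if the arm or the gripper's body presses on something with over 40 N, if the wrist force passes 120 N, or if a joint passes its speed limit or range.

## Working session

There is one attempt and no reset: what is moved stays moved. The work goes in short steps, Python scripts to look and compute and a tool call to move; the robot and the scene stay as the last step left them, time stands still between calls to the robot, and variables do not carry over. Pictures are saved under pics/ and viewed, at most 10 in all, crops included, and the job is handed in when it is done.

Besides the shell and the picture viewer there is one more tool, called as a command line: name --argument value ..., lists and objects as JSON in quotes. drive_tool: Moves the arm, as the interface text tells. Its arguments: {"type":"object","properties":{"plan":{"type":"array"},"newtons":{"type":"number"}},"required":["plan"]}

```bash
mkdir -p pics
cat > h.py <<'E'
import numpy as np, cv2
from plant import observe, get_image, close_job, boxes_of
def shot(name,fn):
    d=get_image(name); np.savez(''+name+'.npz',**{k:np.array(v) for k,v in d.items()})
    cv2.imwrite('pics/'+fn,cv2.cvtColor(np.array(d['color']),cv2.COLOR_RGB2BGR)); return d
def proj(d,X):
    c=np.array(d['R'])@np.array(X)+np.array(d['t']); p=np.array(d['K'])@c; return p[:2]/p[2]
def back(d,uv,z):
    R=np.array(d['R']);t=np.array(d['t']).ravel();r=R.T@np.linalg.inv(np.array(d['K']))@np.array([*uv,1.]);C=-R.T@t
    return C+r*(z-C[2])/r[2]
E
python3 - <<'E'
from h import *
for c in ('scene','top'):
    d=shot(c,c+'1.png'); print(c,-np.array(d['R']).T@np.array(d['t']).ravel())
    for n in ('slat','slat_front','stand','post_left','post_right','ledge','short_slat','paper_cup','milk_jug','screwdriver','screw_box','tape'):
        print(n,[(np.round(b['xyz'],3).tolist(),round(b['p'],2)) for b in boxes_of(c,n)[:2]])
s=observe();print(s['eef_rot'],s['tcp_pos'],s['wrist_force'],s['grip_width'])
E
```

```text
scene [ 1.12340687 -0.65017215  0.71076983]
slat [([0.488, 0.221, 0.038], 0.62)]
slat_front [([0.49, 0.222, 0.037], 0.58), ([0.377, 0.264, 0.016], 0.45)]
stand [([0.623, 0.115, 0.064], 0.6), ([0.643, -0.237, 0.098], 0.56)]
post_left [([0.504, -0.114, 0.115], 0.87), ([0.489, 0.225, 0.036], 0.5)]
post_right [([0.515, -0.338, 0.166], 0.5), ([0.375, 0.267, 0.015], 0.48)]
ledge [([0.64, -0.236, 0.096], 0.79)]
short_slat [([0.376, 0.265, 0.015], 0.64)]
paper_cup [([0.624, 0.113, 0.066], 0.96)]
milk_jug [([0.638, 0.308, 0.059], 0.75)]
screwdriver [([0.42, -0.217, 0.018], 0.59)]
screw_box [([0.624, -0.184, 0.066], 0.77)]
tape []
top [ 0.39607325 -0.01569932  1.0719678 ]
slat [([0.628, 0.136, 0.038], 0.71), ([0.477, 0.235, 0.056], 0.64)]
slat_front [([0.479, 0.238, 0.055], 0.7)]
stand [([0.598, -0.249, 0.044], 0.85), ([0.653, -0.183, 0.05], 0.53)]
post_left [([0.491, -0.101, 0.166], 0.69)]
post_right [([0.502, -0.327, 0.148], 0.71), ([0.628, 0.133, 0.039], 0.22)]
ledge [([0.599, -0.25, 0.046], 0.59)]
short_slat [([0.361, 0.276, 0.019], 0.92), ([0.626, 0.135, 0.038], 0.54)]
paper_cup [([0.626, 0.133, 0.04], 0.83)]
milk_jug [([0.631, 0.346, 0.044], 0.67)]
screwdriver [([0.412, -0.216, 0.023], 0.89)]
screw_box [([0.655, -0.183, 0.053], 0.75)]
tape [([0.417, -0.001, 0.058], 0.79)]
[2.31876657e-05 1.62193335e-01 9.86758998e-01 4.45464998e-05] [0.18407786 0.54475187 0.23963479] [-0.45489806 -0.34966879 -0.08904701] 0.09204638284512448
```

View pics/scene1.png

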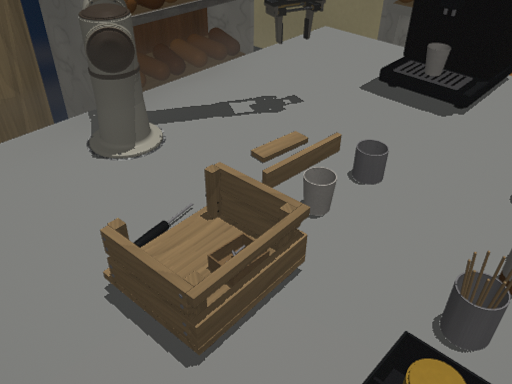

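View pics/top1.png

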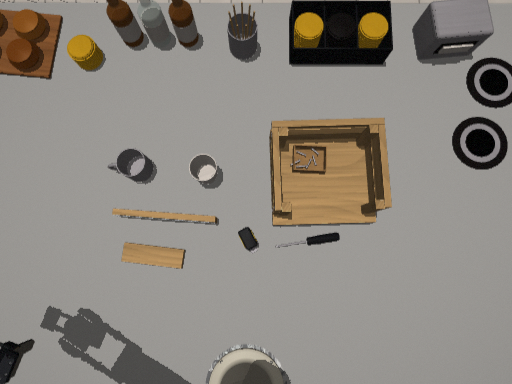

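The scene picture shows the slat standing at about (305,158). In the top picture the slat's top edge runs from (113,212) to (215,220). The stand's ledge is at rows ~222 between cols 272 and 377, the screwdriver is in front of it at (310,240), and the tape is at (248,238). I'll zoom in for edge points.

Run:
```python
import cv2
im=cv2.imread('pics/top1.png')
a=cv2.resize(im[195:250,260:400],None,fx=5.5,fy=5.5,interpolation=cv2.INTER_CUBIC)
b=cv2.resize(im[195:235,100:240],None,fx=5.5,fy=5.5,interpolation=cv2.INTER_CUBIC)
cv2.imwrite('pics/c1.png',cv2.vconcat([a,b]))
```

```text
(no output)
```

View pics/c1.png

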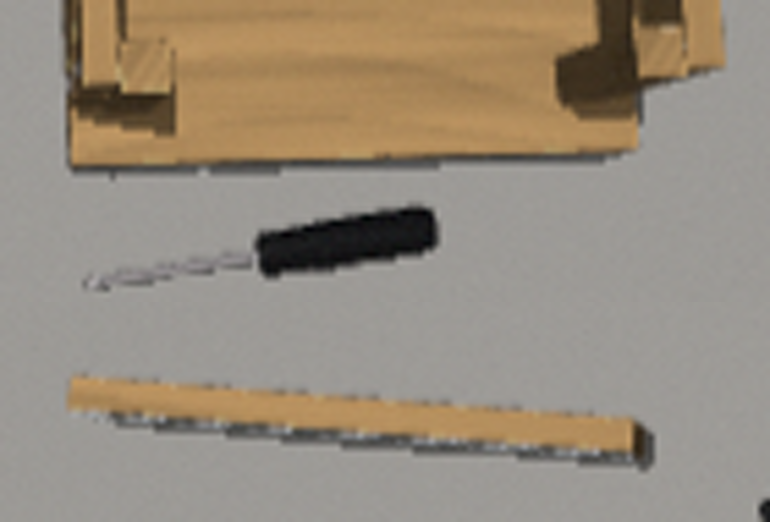

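The crop shows the ledge's front edge from (70,163) to (637,149). The post tops' front edges are at (120–170,92) and (637–685,76). The slat's top corners are (68,377), (635,418), (635,455) and (68,408).

Run:
```python
from h import *
d=dict(np.load('top.npz'))
def P(u,v,z,b=0):
    if b: v=v-302
    return back(d,((u+.5)/5.5-.5+(100 if b else 260),(v+.5)/5.5-.5+195),z)
L=P(70,163,.045);R=P(637,149,.045)
print('ledge',L,R,np.linalg.norm(L-R),'yaw',np.degrees(np.arctan2(-(L-R)[0],(L-R)[1])))
yaw=np.arctan2(-(L-R)[0],(L-R)[1]);print('stand origin',(L+R)/2+.026*np.array([np.cos(yaw),np.sin(yaw),0]))
for p in [(120,92),(170,93),(637,76),(685,76)]: print('post',P(*p,.169))
c=[P(*p,.056,1) for p in [(68,377),(635,418),(635,455),(68,408)]]
print(np.round(c,4)); m=np.mean(c,0); v=(c[0]+c[3]-c[1]-c[2])/2
print('slat',m,np.linalg.norm(v),np.linalg.norm(c[0]-c[3]),np.linalg.norm(c[1]-c[2]),'yaw',np.degrees(np.arctan2(-v[0],v[1])))
# residual calibration check with the wood edge in scene cam
q=observe()['eef_rot'];from scipy.spatial.transform import Rotation as Ro
print(Ro.from_quat([q[1],q[2],q[3],q[0]]).as_matrix().round(3))
```

```text
ledge [ 0.45902671 -0.07256197  0.045     ] [ 0.46879004 -0.37035523  0.045     ] 0.29795326490624746 yaw 1.8778030905829441
stand origin [ 0.48989441 -0.22060664  0.045     ]
post [ 0.48457427 -0.08895706  0.169     ]
post [ 0.48428936 -0.11218171  0.169     ]
post [ 0.49391086 -0.32898024  0.169     ]
post [ 0.49408317 -0.35120811  0.169     ]
[[0.5008 0.3917 0.056 ]
 [0.4816 0.0927 0.056 ]
 [0.4622 0.0923 0.056 ]
 [0.4845 0.3906 0.056 ]]
slat [0.48225763 0.24181624 0.056     ] 0.29936209626685995 0.01637256530249312 0.019337030342769217 yaw -3.9710355013322958
[[-0.947  0.32   0.   ]
 [ 0.32   0.947  0.   ]
 [-0.     0.    -1.   ]]
```

drive_tool --plan '[{"dx": 0.97, "dy": -1, "dz": -0.2, "wz": -1, "claw": 0.4}, {"dx": 0.97, "dy": -1, "dz": -0.2, "wz": -1, "claw": 0.4}, {"dx": 0.97, "dy": -1, "dz": -0.2, "wz": -1, "claw": 0.4}, {"dx": 0.97, "dy": -1, "dz": -0.2, "wz": -1, "claw": 0.4}, {"dx": 0.97, "dy": -1, "dz": -0.2, "wz": -1, "claw": 0.4}, {"dx": 0.97, "dy": -1, "dz": -0.2, "wz": -1, "claw": 0.4}, {"dx": 0.97, "dy": -1, "dz": -0.2, "wz": -1, "claw": 0.4}, {"dx": 0.97, "dy": -1, "dz": -0.2, "wz": -1, "claw": 0.4}]'

```text
invalid input at $.plan[0]: expected keys dx, dy, dz, wx, wy, wz, claw
```

drive_tool --plan '[{"dx": 0.97, "dy": -1, "dz": -0.2, "wx": 0, "wy": 0, "wz": -1, "claw": 0.4}, {"dx": 0.97, "dy": -1, "dz": -0.2, "wx": 0, "wy": 0, "wz": -1, "claw": 0.4}, {"dx": 0.97, "dy": -1, "dz": -0.2, "wx": 0, "wy": 0, "wz": -1, "claw": 0.4}, {"dx": 0.97, "dy": -1, "dz": -0.2, "wx": 0, "wy": 0, "wz": -1, "claw": 0.4}, {"dx": 0.97, "dy": -1, "dz": -0.2, "wx": 0, "wy": 0, "wz": -1, "claw": 0.4}, {"dx": 0.97, "dy": -1, "dz": -0.2, "wx": 0, "wy": 0, "wz": -1, "claw": 0.4}, {"dx": 0.97, "dy": -1, "dz": -0.2, "wx": 0, "wy": 0, "wz": -1, "claw": 0.4}, {"dx": 0.97, "dy": -1, "dz": -0.2, "wx": 0, "wy": 0, "wz": -1, "claw": 0.4}]'

```text
clock: 2.1
tcp_pos: [0.461, 0.2589, 0.1828]
eef_rot: [0.0, 0.635, 0.772, 0.0]
wrist_force: [0.3, 1.0, -0.2]
grip_width: 0.0639
finger_force: 0.0
```

drive_tool --plan '[{"dx": 0.07, "dy": -0.055, "dz": -0.1, "wx": 0, "wy": 0, "wz": -0.25, "claw": 0.4}, {"dx": 0.07, "dy": -0.055, "dz": -0.25, "wx": 0, "wy": 0, "wz": -0.25, "claw": 0.4}, {"dx": 0.07, "dy": -0.055, "dz": -0.25, "wx": 0, "wy": 0, "wz": -0.25, "claw": 0.4}, {"dx": 0.07, "dy": -0.055, "dz": -0.25, "wx": 0, "wy": 0, "wz": -0.25, "claw": 0.4}, {"dx": 0.07, "dy": -0.055, "dz": -0.25, "wx": 0, "wy": 0, "wz": -0.25, "claw": 0.4}, {"dx": 0.07, "dy": -0.055, "dz": -0.25, "wx": 0, "wy": 0, "wz": -0.25, "claw": 0.4}, {"dx": 0.07, "dy": -0.055, "dz": -0.25, "wx": 0, "wy": 0, "wz": -0.25, "claw": 0.4}, {"dx": 0.07, "dy": -0.055, "dz": -0.25, "wx": 0, "wy": 0, "wz": -0.25, "claw": 0.4}]'

```text
clock: 2.9
tcp_pos: [0.4812, 0.2445, 0.1088]
eef_rot: [0.0, 0.729, 0.684, 0.001]
wrist_force: [0.6, -0.2, 1.0]
grip_width: 0.0646
finger_force: 0.0
```

Run:
```python
from h import *
shot('top','top2.png');d=shot('scene','scene2.png')
im=cv2.imread('pics/scene2.png');cv2.imwrite('pics/c2.png',cv2.resize(im[90:230,230:400],None,fx=4,fy=4,interpolation=cv2.INTER_CUBIC))
s=observe();print(s['tcp_pos'],s['eef_rot'],s['grip_width'])
```

```text
[0.48087566 0.24423493 0.10826986] [1.94079499e-04 7.29178890e-01 6.84323013e-01 3.49563805e-04] 0.0643552110195916
```

View pics/c2.png

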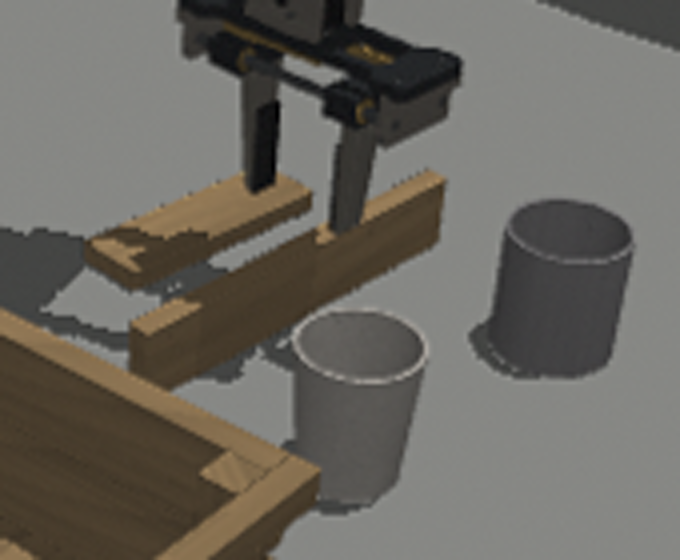

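The two fingers hang either side of the slat near its middle: the far finger is at (258,185), the near one at (345,225). Next I lower and grip.

drive_tool --plan '[{"dx": 0, "dy": 0, "dz": -0.08, "wx": 0, "wy": 0, "wz": 0, "claw": 0.4}, {"dx": 0, "dy": 0, "dz": -0.16, "wx": 0, "wy": 0, "wz": 0, "claw": 0.4}, {"dx": 0, "dy": 0, "dz": -0.225, "wx": 0, "wy": 0, "wz": 0, "claw": 0.4}, {"dx": 0, "dy": 0, "dz": -0.225, "wx": 0, "wy": 0, "wz": 0, "claw": 0.4}, {"dx": 0, "dy": 0, "dz": -0.225, "wx": 0, "wy": 0, "wz": 0, "claw": -0.4}, {"dx": 0, "dy": 0, "dz": -0.225, "wx": 0, "wy": 0, "wz": 0, "claw": -0.6}, {"dx": 0, "dy": 0, "dz": -0.225, "wx": 0, "wy": 0, "wz": 0, "claw": -1}, {"dx": 0, "dy": 0, "dz": -0.225, "wx": 0, "wy": 0, "wz": 0, "claw": -1}]' --newtons 20

```text
clock: 3.8
tcp_pos: [0.4814, 0.2442, 0.0413]
eef_rot: [0.0, 0.729, 0.684, 0.001]
wrist_force: [0.3, -0.3, 0.0]
grip_width: 0.0341
finger_force: 0.0
```

drive_tool --plan '[{"dx": 0, "dy": 0, "dz": 0, "wx": 0, "wy": 0, "wz": 0, "claw": -1}, {"dx": 0, "dy": 0, "dz": 0, "wx": 0, "wy": 0, "wz": 0, "claw": -1}, {"dx": 0, "dy": 0, "dz": 0, "wx": 0, "wy": 0, "wz": 0, "claw": -1}, {"dx": 0, "dy": 0, "dz": 0, "wx": 0, "wy": 0, "wz": 0, "claw": -1}, {"dx": 0, "dy": 0, "dz": 0, "wx": 0, "wy": 0, "wz": 0, "claw": -1}, {"dx": 0, "dy": 0, "dz": 0, "wx": 0, "wy": 0, "wz": 0, "claw": -1}, {"dx": 0, "dy": 0, "dz": 0, "wx": 0, "wy": 0, "wz": 0, "claw": -1}, {"dx": 0, "dy": 0, "dz": 0, "wx": 0, "wy": 0, "wz": 0, "claw": -1}]' --newtons 30

```text
clock: 4.6
tcp_pos: [0.4811, 0.2441, 0.0406]
eef_rot: [0.0, 0.729, 0.684, 0.0]
wrist_force: [0.6, 0.1, 4.3]
grip_width: 0.0176
finger_force: 30.0
```

drive_tool --plan '[{"dx": 0, "dy": 0, "dz": 0.1, "wx": 0, "wy": 0, "wz": 0, "claw": -1}, {"dx": 0, "dy": 0, "dz": 0.22, "wx": 0, "wy": 0, "wz": 0, "claw": -1}, {"dx": -0.05, "dy": 0, "dz": 0.35, "wx": 0, "wy": 0, "wz": 0.03, "claw": -1}, {"dx": -0.14, "dy": -0.08, "dz": 0.44, "wx": 0, "wy": 0, "wz": 0.06, "claw": -1}, {"dx": -0.14, "dy": -0.2, "dz": 0.44, "wx": 0, "wy": 0, "wz": 0.1, "claw": -1}, {"dx": -0.14, "dy": -0.33, "dz": 0.44, "wx": 0, "wy": 0, "wz": 0.1, "claw": -1}, {"dx": -0.14, "dy": -0.44, "dz": 0.44, "wx": 0, "wy": 0, "wz": 0.1, "claw": -1}, {"dx": -0.14, "dy": -0.5, "dz": 0.44, "wx": 0, "wy": 0, "wz": 0.1, "claw": -1}]' --newtons 30

```text
clock: 5.4
tcp_pos: [0.4376, 0.0921, 0.1713]
eef_rot: [-0.001, 0.693, 0.721, -0.001]
wrist_force: [-1.4, 0.1, -1.8]
grip_width: 0.0182
finger_force: 30.0
```

drive_tool --plan '[{"dx": 0, "dy": -0.1, "dz": 0, "wx": 0, "wy": 0, "wz": 0, "claw": -1}, {"dx": 0, "dy": -0.22, "dz": 0, "wx": 0, "wy": 0, "wz": 0, "claw": -1}, {"dx": 0, "dy": -0.36, "dz": 0, "wx": 0, "wy": 0, "wz": 0, "claw": -1}, {"dx": 0, "dy": -0.5, "dz": 0, "wx": 0, "wy": 0, "wz": 0, "claw": -1}, {"dx": 0, "dy": -0.64, "dz": 0, "wx": 0, "wy": 0, "wz": 0, "claw": -1}, {"dx": 0, "dy": -0.78, "dz": 0, "wx": 0, "wy": 0, "wz": 0, "claw": -1}, {"dx": 0, "dy": -0.89, "dz": 0, "wx": 0, "wy": 0, "wz": 0, "claw": -1}, {"dx": 0, "dy": -0.95, "dz": 0, "wx": 0, "wy": 0, "wz": 0, "claw": -1}]' --newtons 30

```text
clock: 6.2
tcp_pos: [0.4377, -0.193, 0.1713]
eef_rot: [-0.001, 0.693, 0.72, -0.0]
wrist_force: [0.7, -0.0, -1.9]
grip_width: 0.0179
finger_force: 30.0
```

drive_tool --plan '[{"dx": 0, "dy": -0.05, "dz": 0, "wx": 0, "wy": 0, "wz": 0, "claw": -1}, {"dx": 0, "dy": -0.1, "dz": 0, "wx": 0, "wy": 0, "wz": 0, "claw": -1}, {"dx": 0, "dy": -0.1, "dz": -0.06, "wx": 0, "wy": 0, "wz": 0, "claw": -1}, {"dx": 0.05, "dy": -0.1, "dz": -0.12, "wx": 0, "wy": 0, "wz": 0, "claw": -1}, {"dx": 0.1, "dy": -0.1, "dz": -0.18, "wx": 0, "wy": 0, "wz": 0, "claw": -1}, {"dx": 0.1, "dy": -0.1, "dz": -0.18, "wx": 0, "wy": 0, "wz": 0, "claw": -1}, {"dx": 0.1, "dy": -0.1, "dz": -0.18, "wx": 0, "wy": 0, "wz": 0, "claw": -1}, {"dx": 0.1, "dy": -0.1, "dz": -0.18, "wx": 0, "wy": 0, "wz": 0, "claw": -1}]' --newtons 30

```text
clock: 7.0
tcp_pos: [0.4688, -0.2211, 0.1191]
eef_rot: [0.0, 0.692, 0.721, -0.0]
wrist_force: [0.0, -0.2, -0.9]
grip_width: 0.0178
finger_force: 30.0
```

Run:
```python
from h import *
shot('top','top3.png');d=shot('scene','scene3.png')
a=cv2.imread('pics/top3.png')[190:260,255:400];b=cv2.imread('pics/scene3.png')[140:330,80:330]
a=cv2.resize(a,(700,338),interpolation=cv2.INTER_CUBIC);cv2.imwrite('pics/c3.png',a)
cv2.imwrite('pics/c4.png',cv2.resize(b,None,fx=3,fy=3,interpolation=cv2.INTER_CUBIC))
s=observe();print(s['tcp_pos'],s['eef_rot'],s['grip_width'],s['wrist_force'],s['torque'],s['clock'])
```

```text
[ 0.46887947 -0.22129152  0.11931454] [8.21982113e-04 6.92564187e-01 7.21355786e-01 3.80700069e-05] 0.017882301673324583 [ 1.14289248 -0.39955804 -1.88131346] [-0.10490233  0.02798416 -0.03750441] 7.1
```

View pics/c3.png

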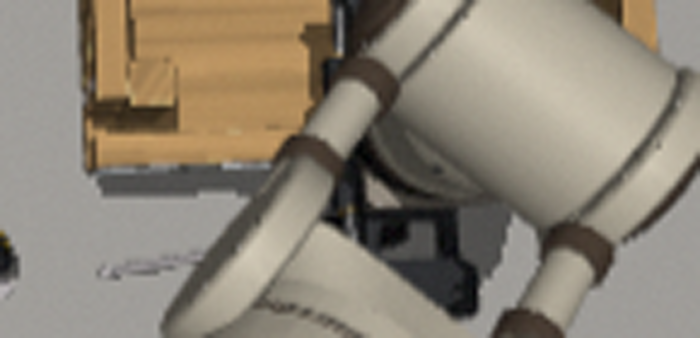

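View pics/c4.png

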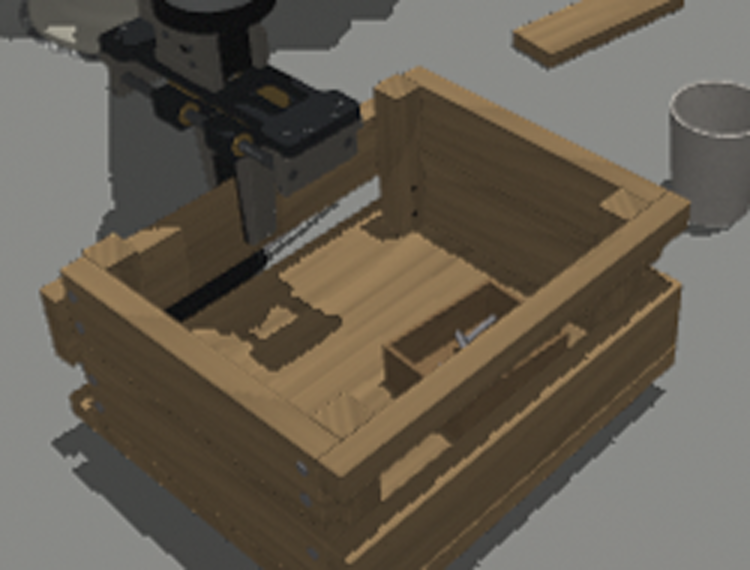

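The crop shows the slat's left end at about (92,133–168), above the ledge. The scene view shows it level in front of the posts. I'll compute its position along y.

Run:
```python
from h import *
d=dict(np.load('top.npz'));s=700/145
P=lambda u,v,z:back(d,((u+.5)/s-.5+255,(v+.5)/s-.5+190),z)
z=.119-.0405+.056
for p in [(93,130),(93,170),(270,160),(270,130)]: print(p,P(*p,z))
g=cv2.imread('pics/top3.png').astype(int)
for r in range(215,227): print(r,g[r,268:282,0].tolist())   # blue channel: wood dark, counter bright
```

```text
(93, 130) [ 0.47393193 -0.07172495  0.1345    ]
(93, 170) [ 0.45201639 -0.07169607  0.1345    ]
(270, 160) [ 0.45826422 -0.16848262  0.1345    ]
(270, 130) [ 0.47470266 -0.16875032  0.1345    ]
215 [154, 153, 154, 154, 64, 86, 47, 47, 45, 45, 41, 38, 34, 35]
216 [154, 152, 154, 153, 70, 92, 65, 64, 65, 46, 44, 39, 36, 45]
217 [154, 155, 153, 154, 70, 94, 89, 94, 95, 70, 71, 65, 66, 64]
218 [153, 155, 153, 154, 64, 86, 70, 99, 101, 99, 100, 101, 101, 100]
219 [154, 153, 152, 153, 67, 65, 46, 96, 100, 101, 100, 100, 97, 101]
220 [153, 153, 154, 153, 76, 60, 45, 97, 99, 98, 97, 97, 95, 98]
221 [153, 154, 153, 154, 85, 68, 41, 93, 91, 93, 89, 91, 91, 89]
222 [154, 152, 153, 155, 104, 70, 38, 90, 89, 89, 90, 88, 88, 90]
223 [153, 154, 154, 153, 98, 69, 40, 84, 83, 82, 87, 86, 84, 81]
224 [153, 153, 153, 154, 95, 61, 39, 80, 93, 90, 105, 104, 102, 102]
225 [153, 152, 155, 155, 117, 60, 67, 99, 118, 119, 133, 135, 132, 133]
226 [154, 154, 153, 153, 154, 111, 126, 107, 85, 83, 80, 78, 79, 77]
```

drive_tool --plan '[{"dx": 0.024, "dy": 0.01, "dz": 0, "wx": 0, "wy": 0, "wz": 0, "claw": -1}, {"dx": 0.024, "dy": 0.01, "dz": -0.04, "wx": 0, "wy": 0, "wz": 0, "claw": -1}, {"dx": 0.024, "dy": 0.01, "dz": -0.08, "wx": 0, "wy": 0, "wz": 0, "claw": -1}, {"dx": 0.024, "dy": 0.01, "dz": -0.1, "wx": 0, "wy": 0, "wz": 0, "claw": -1}, {"dx": 0.024, "dy": 0.01, "dz": -0.1, "wx": 0, "wy": 0, "wz": 0, "claw": -1}, {"dx": 0.024, "dy": 0.01, "dz": -0.1, "wx": 0, "wy": 0, "wz": 0, "claw": -1}, {"dx": 0.024, "dy": 0.01, "dz": -0.1, "wx": 0, "wy": 0, "wz": 0, "claw": -1}, {"dx": 0.024, "dy": 0.01, "dz": -0.1, "wx": 0, "wy": 0, "wz": 0, "claw": -1}]'

```text
clock: 7.9
tcp_pos: [0.4761, -0.2181, 0.0886]
eef_rot: [0.0, 0.693, 0.721, 0.0]
wrist_force: [-0.4, 0.7, -1.2]
grip_width: 0.0178
finger_force: 30.0
```

Run:
```python
from h import *
d=shot('top','top4.png');shot('scene','scene4.png')
s=observe();print(s['tcp_pos'],s['eef_rot'],s['grip_width'],s['wrist_force'],s['torque'],s['clock'])
a=cv2.imread('pics/top4.png')[190:260,255:400];a=cv2.resize(a,None,fx=5,fy=5,interpolation=cv2.INTER_CUBIC)
b=cv2.imread('pics/scene4.png')[140:240,90:235];b=cv2.resize(b,None,fx=5,fy=5,interpolation=cv2.INTER_CUBIC)[:240]
cv2.imwrite('pics/c5.png',cv2.vconcat([a,b]))
```

```text
[ 0.47602656 -0.21807047  0.08850586] [1.97673852e-04 6.92562481e-01 7.21357866e-01 9.04333759e-06] 0.017748763954892725 [-0.20500219 -0.33541552 -1.56842072] [-0.07870796  0.09161194  0.04347491] 8.0
```

View pics/c5.png

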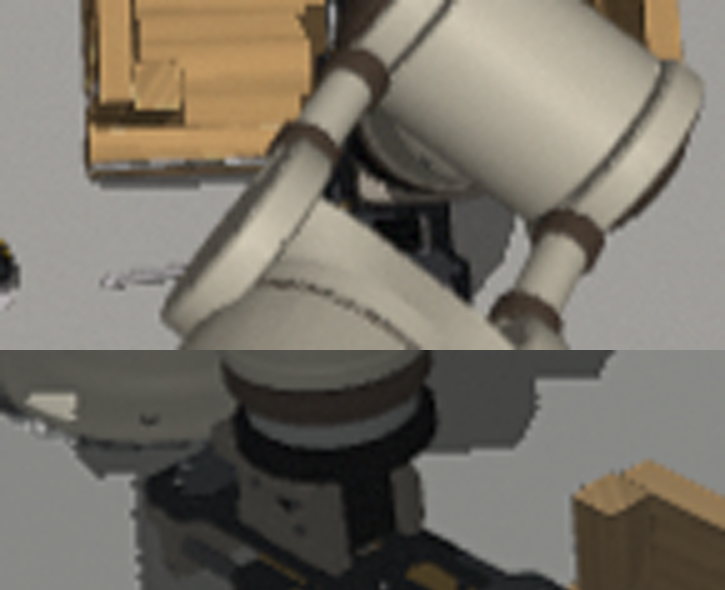

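The slat's left end is at about (91,125–165) in the crop, just above the ledge, whose end is at about (90,175). I'll refine the flushness at sub-pixel level.

Run:
```python
from h import *
d=dict(np.load('top.npz'));g=cv2.imread('pics/top4.png').astype(int); g1=cv2.imread('pics/top1.png').astype(int)
print('now');[print(r,g[r,270:280].tolist()) for r in (216,218,220,222,224)]
print('start, ledge');[print(r,g1[r,270:278,0].tolist(), g1[r,372:380,0].tolist()) for r in (216,218,219,220,221,222,223)]
# expected columns of the left/right ends at the seat, slat top and ledge top
y=np.radians(2.1);ex=np.array([np.cos(y),np.sin(y),0]);ey=np.array([-np.sin(y),np.cos(y),0]);O=np.array([.4896,-.2205,0])
for s in (1,-1):
  print('ledge end',proj(d,O-.013*ex+s*.15*ey+[0,0,.045]),'bottom',proj(d,O-.013*ex+s*.15*ey+[0,0,.025]),'slat top end',proj(d,O-.013*ex+s*.15*ey+[0,0,.1043]))
```

```text
now
216 [[154, 157, 159], [155, 158, 160], [65, 82, 98], [108, 158, 188], [87, 132, 167], [88, 132, 168], [91, 135, 171], [112, 160, 193], [117, 163, 194], [119, 163, 194]]
218 [[153, 156, 158], [124, 131, 136], [37, 50, 61], [97, 149, 188], [98, 147, 188], [96, 147, 187], [98, 148, 187], [97, 148, 187], [97, 147, 188], [97, 147, 187]]
220 [[154, 157, 160], [125, 133, 139], [39, 51, 61], [87, 134, 170], [90, 136, 172], [91, 137, 173], [87, 134, 170], [89, 134, 171], [88, 133, 169], [89, 134, 170]]
222 [[152, 157, 158], [134, 138, 144], [44, 58, 71], [81, 110, 132], [97, 117, 138], [91, 112, 131], [88, 105, 122], [97, 113, 126], [101, 113, 123], [100, 110, 119]]
224 [[153, 157, 160], [154, 156, 159], [95, 101, 108], [82, 96, 108], [56, 74, 87], [59, 76, 87], [57, 74, 86], [58, 73, 84], [51, 65, 77], [51, 67, 80]]
start, ledge
216 [152, 151, 65, 88, 63, 63, 64, 45] [60, 63, 64, 86, 75, 148, 149, 152]
218 [150, 151, 60, 91, 92, 92, 95, 93] [89, 90, 90, 91, 149, 151, 149, 150]
219 [152, 150, 64, 96, 97, 96, 98, 97] [91, 89, 91, 95, 148, 151, 149, 152]
220 [149, 151, 73, 100, 96, 96, 97, 97] [90, 90, 89, 96, 139, 151, 150, 150]
221 [151, 151, 82, 96, 93, 94, 94, 96] [86, 83, 87, 102, 133, 150, 150, 150]
222 [151, 149, 101, 96, 93, 94, 89, 92] [65, 93, 105, 122, 149, 150, 152, 151]
223 [149, 153, 98, 95, 92, 92, 85, 87] [106, 150, 148, 151, 151, 151, 149, 149]
ledge end [271.80286441 220.04725948] bottom [271.43793746 220.53887574] slat top end [272.97259553 218.47144042]
ledge end [375.3924094  217.08172183] bottom [373.06543455 217.63007805] slat top end [382.85197568 215.3238603 ]
```

drive_tool --plan '[{"dx": 0, "dy": -0.004, "dz": 0, "wx": 0, "wy": 0, "wz": 0, "claw": -1}, {"dx": 0, "dy": -0.004, "dz": -0.004, "wx": 0, "wy": 0, "wz": 0, "claw": -1}, {"dx": 0, "dy": -0.004, "dz": -0.008, "wx": 0, "wy": 0, "wz": 0, "claw": -1}, {"dx": 0, "dy": -0.004, "dz": -0.011, "wx": 0, "wy": 0, "wz": 0, "claw": -1}, {"dx": 0, "dy": -0.004, "dz": -0.011, "wx": 0, "wy": 0, "wz": 0, "claw": -1}, {"dx": 0, "dy": -0.004, "dz": -0.011, "wx": 0, "wy": 0, "wz": 0, "claw": -1}, {"dx": 0, "dy": -0.004, "dz": -0.011, "wx": 0, "wy": 0, "wz": 0, "claw": -1}, {"dx": 0, "dy": -0.004, "dz": -0.011, "wx": 0, "wy": 0, "wz": 0, "claw": -1}]'

```text
clock: 8.8
tcp_pos: [0.476, -0.2193, 0.0855]
eef_rot: [0.0, 0.693, 0.721, -0.0]
wrist_force: [-2.6, 0.5, 6.0]
grip_width: 0.0177
finger_force: 30.0
```

drive_tool --plan '[{"dx": 0.002, "dy": 0, "dz": 0.002, "wx": 0, "wy": 0, "wz": 0, "claw": -1}, {"dx": 0.004, "dy": 0, "dz": 0.002, "wx": 0, "wy": 0, "wz": 0, "claw": -1}, {"dx": 0.006, "dy": 0, "dz": 0.002, "wx": 0, "wy": 0, "wz": 0, "claw": -1}, {"dx": 0.008, "dy": 0, "dz": 0.002, "wx": 0, "wy": 0, "wz": 0, "claw": -1}, {"dx": 0.01, "dy": 0, "dz": 0.002, "wx": 0, "wy": 0, "wz": 0, "claw": -1}, {"dx": 0.012, "dy": 0, "dz": 0.002, "wx": 0, "wy": 0, "wz": 0, "claw": -1}, {"dx": 0.012, "dy": 0, "dz": 0.002, "wx": 0, "wy": 0, "wz": 0, "claw": -1}, {"dx": 0.012, "dy": 0, "dz": 0.002, "wx": 0, "wy": 0, "wz": 0, "claw": -1}]'

```text
clock: 9.6
tcp_pos: [0.4792, -0.2192, 0.0856]
eef_rot: [-0.0, 0.693, 0.721, -0.0]
wrist_force: [-5.7, -0.9, 4.4]
grip_width: 0.0178
finger_force: 30.0
```

Run:
```python
from h import *
s=observe();print(s['tcp_pos'],s['wrist_force'],s['torque'],s['clock'])
```

```text
[ 0.47921951 -0.21915153  0.08555477] [-5.6652959  -0.85409151  4.39532176] [ 0.22298117  0.95443619 -0.06788701] 9.6
```

drive_tool --plan '[{"dx": 0.001, "dy": 0, "dz": 0, "wx": 0, "wy": 0, "wz": 0, "claw": -1}, {"dx": 0.002, "dy": 0, "dz": 0, "wx": 0, "wy": 0, "wz": 0, "claw": -1}, {"dx": 0.003, "dy": 0, "dz": 0, "wx": 0, "wy": 0, "wz": 0, "claw": -1}, {"dx": 0.003, "dy": 0, "dz": 0, "wx": 0, "wy": 0, "wz": 0, "claw": -1}, {"dx": 0.003, "dy": 0, "dz": 0, "wx": 0, "wy": 0, "wz": 0, "claw": -1}, {"dx": 0.003, "dy": 0, "dz": 0, "wx": 0, "wy": 0, "wz": 0, "claw": -1}, {"dx": 0.003, "dy": 0, "dz": 0, "wx": 0, "wy": 0, "wz": 0, "claw": -1}, {"dx": 0.003, "dy": 0, "dz": 0, "wx": 0, "wy": 0, "wz": 0, "claw": -1}]'

```text
clock: 10.4
tcp_pos: [0.4797, -0.2191, 0.0855]
eef_rot: [-0.001, 0.693, 0.721, -0.0]
wrist_force: [-5.6, 1.1, 6.3]
grip_width: 0.0181
finger_force: 30.0
```

Run:
```python
from h import *
s=observe();print(s['tcp_pos'],s['wrist_force'],s['torque'],s['clock'])
```

```text
[ 0.47973298 -0.21907253  0.08554727] [-5.62847094  1.14396754  6.30520527] [ 0.16832107  1.1817701  -0.2980566 ] 10.4
```

drive_tool --plan '[{"dx": 0.001, "dy": 0, "dz": 0, "wx": 0, "wy": 0, "wz": 0, "claw": -1}, {"dx": 0.002, "dy": 0, "dz": 0, "wx": 0, "wy": 0, "wz": 0, "claw": -1}, {"dx": 0.002, "dy": 0, "dz": 0, "wx": 0, "wy": 0, "wz": 0, "claw": -1}, {"dx": 0.002, "dy": 0, "dz": 0, "wx": 0, "wy": 0, "wz": 0, "claw": -1}, {"dx": 0.002, "dy": 0, "dz": 0, "wx": 0, "wy": 0, "wz": 0, "claw": -1}, {"dx": 0.002, "dy": 0, "dz": 0, "wx": 0, "wy": 0, "wz": 0, "claw": -1}, {"dx": 0.002, "dy": 0, "dz": 0, "wx": 0, "wy": 0, "wz": 0, "claw": -1}, {"dx": 0.002, "dy": 0, "dz": 0, "wx": 0, "wy": 0, "wz": 0, "claw": -1}]'

```text
clock: 11.2
tcp_pos: [0.4797, -0.2191, 0.0855]
eef_rot: [-0.001, 0.693, 0.721, -0.001]
wrist_force: [-9.6, 0.4, 7.7]
grip_width: 0.0177
finger_force: 30.0
```

Run:
```python
from h import *
s=observe();print(s['tcp_pos'],s['wrist_force'],s['torque'],s['clock'])
```

```text
[ 0.47973541 -0.219067    0.08554284] [-9.55723337  0.3674988   7.73765816] [ 0.17052016  1.45176562 -0.29968935] 11.2
```

drive_tool --plan '[{"dx": 0.001, "dy": 0, "dz": 0.001, "wx": 0, "wy": 0, "wz": -0.003, "claw": -1}, {"dx": 0.001, "dy": 0, "dz": 0.001, "wx": 0, "wy": 0, "wz": -0.006, "claw": -1}, {"dx": 0.001, "dy": 0, "dz": 0.001, "wx": 0, "wy": 0, "wz": -0.006, "claw": -1}, {"dx": 0.001, "dy": 0, "dz": 0.001, "wx": 0, "wy": 0, "wz": -0.006, "claw": -1}, {"dx": 0.001, "dy": 0, "dz": 0.001, "wx": 0, "wy": 0, "wz": -0.006, "claw": -1}, {"dx": 0.001, "dy": 0, "dz": 0.001, "wx": 0, "wy": 0, "wz": -0.006, "claw": -1}, {"dx": 0.001, "dy": 0, "dz": 0.001, "wx": 0, "wy": 0, "wz": -0.006, "claw": -1}, {"dx": 0.001, "dy": 0, "dz": 0.001, "wx": 0, "wy": 0, "wz": -0.006, "claw": -1}]'

```text
clock: 12.0
tcp_pos: [0.4797, -0.2191, 0.0856]
eef_rot: [-0.002, 0.695, 0.719, -0.001]
wrist_force: [-9.6, 0.3, 7.3]
grip_width: 0.0182
finger_force: 30.0
```

Run:
```python
from h import *
shot('top','top5.png');s=observe();print(s['tcp_pos'],s['eef_rot'],s['wrist_force'],s['torque'],s['clock'])
g=cv2.imread('pics/top5.png').astype(int)
for r in range(213,228): print(r,g[r,269:284,0].tolist())
```

```text
[ 0.47975738 -0.21906727  0.08556626] [-0.00156471  0.69462839  0.71936621 -0.00109656] [-10.17842451   0.45387278   7.39186461] [0.08200169 1.46483626 0.02717342] 12.05
213 [152, 154, 152, 55, 37, 31, 30, 26, 27, 29, 32, 27, 31, 28, 31]
214 [152, 154, 153, 51, 72, 67, 66, 60, 61, 61, 58, 60, 61, 39, 40]
215 [154, 152, 154, 56, 117, 106, 102, 100, 97, 99, 100, 99, 98, 67, 66]
216 [153, 155, 155, 52, 109, 100, 98, 99, 100, 99, 97, 100, 96, 96, 99]
217 [151, 154, 153, 49, 101, 95, 95, 95, 94, 93, 92, 93, 94, 93, 97]
218 [152, 153, 152, 49, 95, 89, 88, 89, 89, 88, 90, 87, 87, 87, 89]
219 [151, 153, 152, 48, 85, 90, 88, 88, 90, 89, 91, 89, 91, 90, 91]
220 [154, 154, 153, 47, 75, 85, 86, 86, 90, 92, 92, 88, 113, 115, 114]
221 [151, 155, 153, 67, 52, 67, 62, 62, 79, 79, 82, 80, 122, 124, 122]
222 [152, 151, 155, 103, 77, 63, 51, 53, 54, 52, 54, 43, 60, 59, 54]
223 [152, 154, 153, 100, 97, 48, 44, 45, 59, 61, 61, 67, 63, 61, 59]
224 [152, 154, 153, 93, 86, 49, 50, 47, 81, 82, 81, 85, 83, 83, 81]
225 [154, 153, 155, 116, 63, 55, 65, 59, 60, 61, 60, 59, 60, 64, 63]
226 [153, 153, 152, 152, 111, 108, 107, 105, 109, 106, 108, 79, 107, 107, 108]
227 [153, 153, 153, 153, 155, 151, 152, 152, 152, 153, 152, 111, 151, 154, 154]
```

drive_tool --plan '[{"dx": 0.001, "dy": 0, "dz": 0.001, "wx": 0, "wy": 0, "wz": 0, "claw": -1}, {"dx": 0.0015, "dy": 0, "dz": 0.002, "wx": 0, "wy": 0, "wz": 0, "claw": -1}, {"dx": 0.0015, "dy": 0, "dz": 0.002, "wx": 0, "wy": 0, "wz": 0, "claw": -1}, {"dx": 0.0015, "dy": 0, "dz": 0.002, "wx": 0, "wy": 0, "wz": 0, "claw": -1}, {"dx": 0.0015, "dy": 0, "dz": 0.002, "wx": 0, "wy": 0, "wz": 0, "claw": -1}, {"dx": 0.0015, "dy": 0, "dz": 0.002, "wx": 0, "wy": 0, "wz": 0, "claw": -1}, {"dx": 0.0015, "dy": 0, "dz": 0.002, "wx": 0, "wy": 0, "wz": 0, "claw": -1}, {"dx": 0.0015, "dy": 0, "dz": 0.002, "wx": 0, "wy": 0, "wz": 0, "claw": -1}]'

```text
clock: 12.85
tcp_pos: [0.4797, -0.219, 0.0856]
eef_rot: [-0.002, 0.695, 0.719, -0.001]
wrist_force: [-10.7, -0.8, 3.6]
grip_width: 0.0181
finger_force: 30.0
```

Run:
```python
from h import *
for i in range(3):
    get_image('top');s=observe();print(np.round(s['tcp_pos'],5),np.round(s['wrist_force'],2),np.round(s['torque'],2),s['clock'])
```

```text
[ 0.47973 -0.21906  0.08557] [-9.55 -1.63  5.39] [-0.15  1.55  0.06] 12.9
[ 0.47974 -0.21908  0.08558] [-10.39  -1.73   3.91] [-0.05  1.54  0.08] 12.95
[ 0.47972 -0.21905  0.08554] [-10.68  -1.8    3.65] [-0.15  1.58  0.05] 13.0
```

drive_tool --plan '[{"dx": 0.001, "dy": 0, "dz": 0, "wx": 0, "wy": 0, "wz": 0, "claw": -1}, {"dx": 0.0015, "dy": 0, "dz": 0, "wx": 0, "wy": 0, "wz": 0, "claw": -1}, {"dx": 0.0015, "dy": 0, "dz": 0, "wx": 0, "wy": 0, "wz": 0, "claw": -1}, {"dx": 0.0015, "dy": 0, "dz": 0, "wx": 0, "wy": 0, "wz": 0, "claw": -1}, {"dx": 0.0015, "dy": 0, "dz": 0, "wx": 0, "wy": 0, "wz": 0, "claw": -1}, {"dx": 0.0015, "dy": 0, "dz": 0, "wx": 0, "wy": 0, "wz": 0, "claw": -1}, {"dx": 0.0015, "dy": 0, "dz": 0, "wx": 0, "wy": 0, "wz": 0, "claw": -1}, {"dx": 0.0015, "dy": 0, "dz": 0, "wx": 0, "wy": 0, "wz": 0, "claw": -1}]'

```text
clock: 13.8
tcp_pos: [0.4797, -0.2191, 0.0856]
eef_rot: [-0.002, 0.695, 0.719, -0.002]
wrist_force: [-12.8, -0.5, 4.5]
grip_width: 0.0178
finger_force: 30.0
```

Run:
```python
from h import *
F=[]
for i in range(8):
    get_image('top');s=observe();F.append(np.r_[s['wrist_force'],s['torque']])
print(np.mean(F,0).round(2),np.std(F,0).round(2),s['tcp_pos'],s['clock'])
```

```text
[-12.26  -1.19   5.76  -0.16   1.83   0.04] [0.3  0.39 0.46 0.04 0.03 0.03] [ 0.47974747 -0.21904245  0.08558583] 14.2
```

```bash
python3 -c "
from plant import close_job
print(close_job())"
```

```text
the job is handed in; nothing more can be done
None
```

The slat stands on the ledge, strip facing out, its ends flush with the stand's sides to about 1 mm by the camera. I handed the job in at about 14 s with the arm still pressing it against both front posts: 12.3 N at the wrist, evenly shared.

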